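# Preset an overhauled regulating valve: shut to the stop, two turns back, hold

## Task

The flanged regulating valve on the bench board has been overhauled and needs its preset before it is refitted: take hold of the revolving handle on its handwheel, screw the valve shut (clockwise seen from above) right to its stop, then back it off exactly two full turns. Finish still gripping the handle, with the wheel held still at that setting, so that a workmate can nip up the gland nut without the stem creeping. Leave the loose things lying round the valve where they are.

Things in the scene. Friction and masses are not known exactly. Their poses are not given: they have to be found in the camera images.
- valve: Grey cast flanged valve (flanges 115 mm across) between two short steel pipe stubs, strapped on timber saddles to a plywood board 150 x 440 x 18 mm that is fixed to the bench. Origin: under the board's centre, on the bench, straight below the valve stem; z up, y along the pipe. Nothing of the fixed part but the stem stands higher than 205 mm.
- wheel_hub (a point): Centre of the handwheel: on the stem axis (vertical), 230 mm above the bench, in the plane of the rim. The aluminium wheel is 160 mm across, its rim is a round bar 15 mm thick (top 237.5 mm above the bench) with three spokes; the nut at the hub ends 243 mm above the bench. The stem does not rise: the wheel keeps its height.
- wheel (a joint): Angle of the handwheel, rad, over several turns: 0 = shut, hard stop; grows as the valve opens, anticlockwise seen from above (2 turns = 12.566). Starts somewhere between 0.6 and 1.5 turns open. It stays where it is left; turning takes about 0.25 N m, i.e. 3 to 4 N at the handle. At 0 the handle stands on the valve's +x side, at any angle a it stands at a (anticlockwise) from there.
- spinner: Black revolving handle that stands upright on the wheel's rim, 72.5 mm from the stem axis: a round barrel 64 mm long, 24 mm thick, its top 304.5 mm above the bench. It spins freely on its own upright spindle, so a grip on it can keep its direction while the wheel goes round. Origin: centre of its lower end, on the spindle.
- spinner_grip (a point): Point on the axis of the revolving handle, in the middle of its thick part, 38 mm above its lower end and 278.5 mm above the bench: the place to grip.
- wrench: Loose wrench lying beside the board; leave it.
- brush: Loose paint brush lying beside the board; leave it.
- tin: Loose tin, 72 mm across and 85 mm tall, standing near one end of the board; leave it.
- spare_flange: Loose steel flange, 115 mm across and 34 mm tall, lying near the other end of the board; leave it.

How it is judged:
By the outcome, as a careful person would: the job done as asked, in the order asked, and still so for the second after the job is handed in, while the arm keeps its last pose, push and grip.
It also fails if it takes over 67 s, if anything falls off the work surface, if the arm or the gripper's body presses on something with over 40 N, if the wrist force passes 120 N, or if a joint passes its speed limit or range.

## Robot

A 7-joint arm with a two-finger parallel gripper is mounted at the origin on the work surface. World frame = base frame: x ahead of the robot, y to its left, z up, the work surface at z = 0. Lengths are in m, angles in rad, forces in N, time in s.
With the tool pointing down it reaches from about 0.35 to 0.9 m from the base axis. Payload 19.9 kg.
Tool frame: the origin (TCP) lies midway between the tips of the shut fingers; the grasp point (between the pads) lies ctrl.tcp_to_grasp behind it (ctrl.tcp_to_grasp is the distance from the TCP to the grasp point, in m); z points along the fingers, y is the line along which they close (so a half turn about z gives the same grasp; the last joint's range is limited). The gripper opens to 85 mm and grips with 20 to 120 N. Pads are 22 mm wide; open, the fingers measure 114 mm over their backs; the gripper's body (76 mm by 85 mm) begins 54 mm behind the grasp point. The pads swing forward as they close: fully open they stand 13 mm farther back than shut.
Start: joints at [1.26, 0.417, -0.01, 1.614, 0.005, 1.111, -0.053], TCP at [0.167, -0.602, 0.231] pointing down, gripper open.
Joint ranges: [-2.81, 2.81], [-0.39, 2.02], [-1.27, 1.25], [0.06, 2.57], [-1.19, 4.33], [0.19, 2], [-2.82, 2.82]. Speed limits (rad/s): [1.89, 1.89, 2.39, 2.39, 3.01, 3.01, 3.01].

## Interface

Orientations are given as a rotation vector (axis times angle).
In Python, from workcell import sensors, cams, job, ctrl gives the robot as it stands.
- The arm moves only by the tool drive_tool, never from a script. Its argument "motion" is text: rows parted by semicolons, each of 7 numbers parted by spaces: the shift along the tool's x, y, z in cm, then the turn, a rotation vector about the tool's x, y, z in rad, then the finger opening in cm, from 0 to 8.54. A call has 1 to 8 rows; each row is the pose to reach, as a shift and turn from the pose commanded when the call began, along the tool's axes at that moment; what a row does not reach only later rows make up. A row lasts 1/10 s, in which the tool goes at most 50 mm and 8.59 degrees, less where a joint would pass 70% of its speed; a pose out of reach is approached as far as the arm can. A call with a gripper value outside its range is refused whole. The fingers move at their own pace and stop on an object; the grip force is fixed at half the most. Time passes only in rows, so rows that repeat a pose let the fingers close. It gives the time, the measured TCP pose, the force, the opening and the grip force at its end, in the units of the state.
- sensors.get_state(): the state, without advancing time (a new reading comes with each control period).
- cams.read_camera(name): name is "side" or "top" or "wrist"; returns a dict with "pixels" (384x512x3 uint8, red, green, blue), "fx", "fy", "cx", "cy" (pixels), "dist_coeffs" ([k1, k2, p1, p2, k3] as OpenCV has them; the pictures are not rectified), "R" (3x3) and "t" (3): a world point X has camera coordinates R X + t. Camera axes: x right, y down, z forward; pixel columns grow to the right and rows downward; lengths in m; the calibration is good to about 2 mm. A picture is of the moment at which its call begins. There is no depth.
- job.close_job(): hands the job in; it is judged then, once.
The state is a dict: "clock": time; "q": joint angles; "joint_vel": joint speeds; "effort": joint torques, N m; "tcp_pos": TCP position; "tcp_rot": TCP orientation; "force": force on the tool from outside, world axes, zero at the start; "moment": the same for the moment, N m; "grip_width": opening from 0.0 (shut) to 1.0 (fully open); "gripper_force": force on a finger pad.
Only numpy, scipy, OpenCV 4.12 (cv2) and the standard library are available. Lean on these libraries where they do the work, as an engineer would, in place of code of your own. Each camera call takes 0.05 s, during which the arm holds its last target. There are 200 camera calls.

## Working session

There is one attempt and no reset: what is moved stays moved. The work goes in short steps, Python scripts to look and compute and a tool call to move; the robot and the scene stay as the last step left them, time stands still between calls to the robot, and variables do not carry over. Pictures are saved under pics/ and viewed, at most 10 in all, crops included, and the job is handed in when it is done.

Besides the shell and the picture viewer there is one more tool, called after "Call:" as name(argument=value, ...), one argument or row to a line, values as JSON. drive_tool: Moves the arm, as the interface text tells. Its arguments: {"type":"object","properties":{"motion":{"type":"string"}},"required":["motion"]}

```bash
mkdir -p pics; python3 - <<'E'
from workcell import sensors,cams,ctrl
import cv2,json
s=sensors.get_state();print({k:s[k] for k in('clock','tcp_pos','tcp_rot','grip_width')},ctrl.tcp_to_grasp)
for n in('top','side'):
    c=cams.read_camera(n);cv2.imwrite(f'pics/{n}1.png',c['pixels'][:,:,::-1]);print(n,c['fx'],c['cx'],c['cy'],c['dist_coeffs'],c['R'],c['t'])
E
ls
```

```text
{'clock': 0.0, 'tcp_pos': array([ 0.16648786, -0.60204436,  0.23063468]), 'tcp_rot': array([-3.11181882e+00, -4.22355088e-01,  4.20480661e-04]), 'grip_width': 0.996690926563153} 0.0187
top 482.0202059633938 255.77770351572025 183.8669656952815 [-0.08770028  0.          0.          0.          0.        ] [[ 0.00686987 -0.99987596  0.01417283]
 [-0.98190752 -0.00942721 -0.18912627]
 [ 0.18923642 -0.01261714 -0.98185049]] [0.09106574 0.6089356  1.54969312]
side 476.61960335428313 253.52021934402327 192.43710567754093 [-0.03365806  0.          0.          0.          0.        ] [[-0.78477975 -0.61967481  0.0111303 ]
 [-0.40305752  0.49664044 -0.76869559]
 [ 0.47081353 -0.60774288 -0.63951795]] [0.5119984  0.32070648 1.37586578]
pics
```

View pics/top1.png

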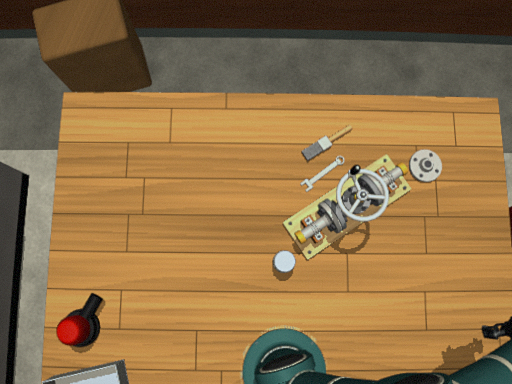

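View pics/side1.png

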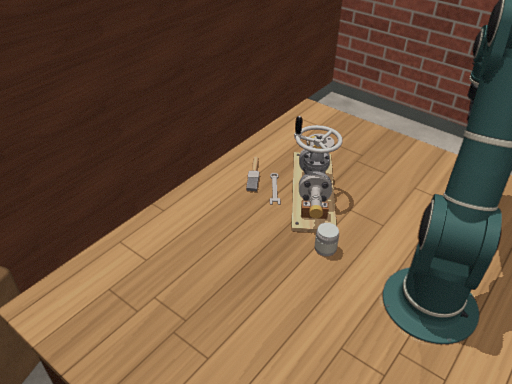

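The top view shows the wheel at about (363,195) with the black handle at about (355,171). In the side view the wheel is at about (318,139) and the handle at about (299,126). I'll enlarge both.

```bash
python3 - <<'E'
import cv2,numpy as np
a=cv2.imread('pics/top1.png')[150:250,270:420];b=cv2.imread('pics/side1.png')[105:205,270:370]
cv2.imwrite('pics/c1.png',cv2.resize(a,None,fx=5,fy=5,interpolation=2));cv2.imwrite('pics/c2.png',cv2.resize(b,None,fx=6,fy=6,interpolation=2))
E
```

```text
(no output)
```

View pics/c1.png

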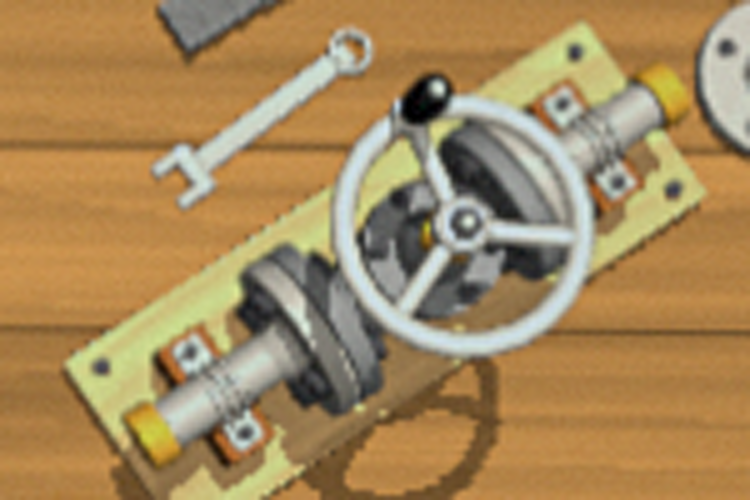

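View pics/c2.png

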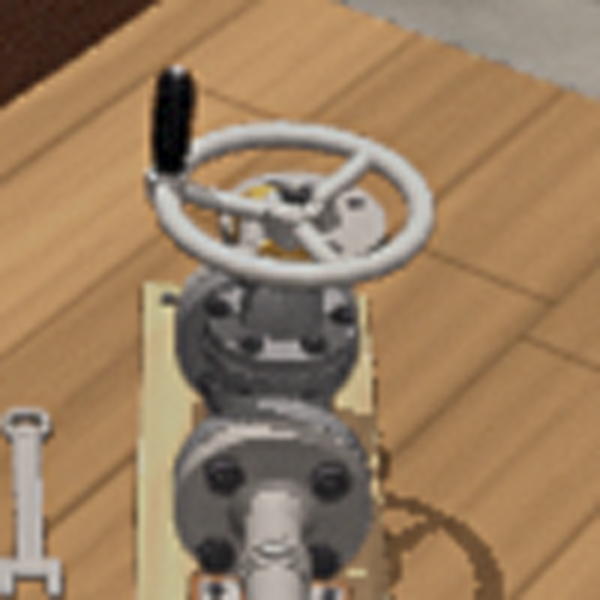

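Top crop: the rim spans x 332–594 and y 95–357, the handle top is about (436,89), and the board corners are (65,368), (585,22) and (707,190). Side crop: the rim spans x 153–433 and y 120–285, the handle top is (177,70) and its base (168,172).

```bash
cat >h.py <<'E'
import numpy as np,cv2
from workcell import sensors,cams
from scipy.spatial.transform import Rotation as Ro
def ray(c,uv,z):
    K=np.array([[c['fx'],0,c['cx']],[0,c['fy'],c['cy']],[0,0,1]])
    p=cv2.undistortPoints(np.array([[uv]],float),K,np.array(c['dist_coeffs']))[0,0]
    R=np.array(c['R']);t=np.array(c['t']);o=-R.T@t;d=R.T@np.array([p[0],p[1],1]);return o+d*(z-o[2])/d[2]
def fitrim(c,pts,z=.23,r=.08):
    P=np.array([ray(c,p,z)[:2] for p in pts]);A=np.c_[2*P,np.ones(len(P))];s=np.linalg.lstsq(A,(P**2).sum(1),rcond=None)[0]
    return s[:2],np.sqrt(s[2]+s[:2]@s[:2])
E
python3 - <<'E'
from h import *
T=cams.read_camera('top');S=cams.read_camera('side')
t=lambda x,y:(270+(x+.5)/5-.5,150+(y+.5)/5-.5)
s=lambda x,y:(270+(x+.5)/6-.5,105+(y+.5)/6-.5)
print('top rim',fitrim(T,[t(332,226),t(594,226),t(463,95),t(463,357)]))
print('side rim',fitrim(S,[s(153,190),s(433,205),s(280,120),s(300,285)]))
print('handle top',ray(T,t(436,89),.3045),ray(S,s(177,70),.3045),'low',ray(S,s(168,172),.2405),ray(T,t(416,112),.2405))
c=[ray(T,t(*p),.018) for p in((65,368),(585,22),(707,190))];print(c)
d=c[1]-c[0];print(np.linalg.norm(d),np.linalg.norm(c[2]-c[1]),np.degrees(np.arctan2(d[1],d[0])))
print('ctr',(c[0]+c[2])/2)
E
```

```text
top rim (array([ 0.54558813, -0.2193129 ]), np.float64(0.07913511740903649))
side rim (array([ 0.54782826, -0.21950217]), np.float64(0.08214990457631394))
handle top [ 0.6111268 -0.1884547  0.3045   ] [ 0.61205682 -0.18800476  0.3045    ] low [ 0.61005376 -0.1840955   0.2405    ] [ 0.61169062 -0.19057749  0.2405    ]
[array([0.48164547, 0.00423377, 0.018     ]), array([ 0.72652969, -0.36123341,  0.018     ]), array([ 0.60777315, -0.44171805,  0.018     ])]
0.4399256054098644 0.14346042445120977 -56.17562025119364
ctr [ 0.54470931 -0.21874214  0.018     ]
```

Call:
drive_tool(
  motion="0 0 -5 0 0 0 8.5; 0 0 -10 0 0 0 8.5; 3 -1.5 -15 0 0 0 8.5; 7 -3.5 -15 0 0 0 8.5; 11 -5.5 -15 0 0 0 8.5; 15 -7.8 -15 0 0 0 8.5; 19 -9.9 -15 0 0 0 8.5; 23 -12 -15 0 0 0 8.5",
)

```text
clock: 1.0
tcp_pos: [0.3573, -0.4239, 0.3813]
tcp_rot: [3.113, 0.422, -0.0]
force: [-0.2, -1.4, 0.2]
grip_width: 0.994
gripper_force: 0.0
```

Call:
drive_tool(
  motion="4 -2 0 0 0 0 8.5; 8 -4 0 0 0 0 8.5; 12 -6.2 0 0 0 0 8.5; 16 -8.2 0 0 0 0 8.5; 20 -10.3 0 0 0 0 8.5; 24 -12.4 0 0 0 0 8.5; 28 -14.4 0 0 0 0 8.5; 30.5 -15.8 0 0 0 0 8.5",
)

```text
clock: 1.8
tcp_pos: [0.6099, -0.1889, 0.3808]
tcp_rot: [-3.111, -0.426, 0.0]
force: [-0.6, -1.0, 0.0]
grip_width: 0.993
gripper_force: 0.0
```

```bash
python3 - <<'E'
from h import *
s=sensors.get_state();print(s['tcp_pos'],s['q'])
c=cams.read_camera('wrist');im=c['pixels'][:,:,::-1].copy()
K=np.array([[c['fx'],0,c['cx']],[0,c['fy'],c['cy']],[0,0,1]])
for p,col in(((.6115,-.1885,.3045),(0,0,255)),((.546,-.219,.243),(0,255,0))):
    u=cv2.projectPoints(np.array([p]),cv2.Rodrigues(np.array(c['R']))[0],np.array(c['t']),K,np.array(c['dist_coeffs']))[0][0,0];print(u);cv2.drawMarker(im,tuple(int(round(v)) for v in u),col,0,12)
cv2.imwrite('pics/w1.png',im)
E
```

```text
[ 0.60993584 -0.18892449  0.38080533] [ 0.49485659  0.37205947 -0.33946374  1.36016891  0.12152067  1.43034984
 -1.13866176]
[255.4488809  196.34419444]
[265.39019453 237.03661623]
```

View pics/w1.png

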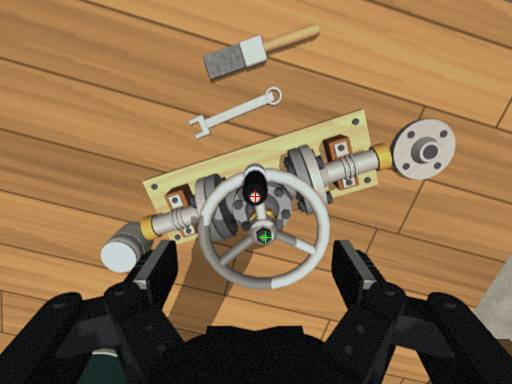

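The projected handle top at (255,196) and hub nut at (265,237) both fall on the real ones in the wrist view. I'll go down and grip.

Call:
drive_tool(
  motion="0.15 0 4 0 0 0 8.5; 0.15 0 8 0 0 0 8.5; 0.15 0 11 0 0 0 8.5; 0.15 0 12.1 0 0 0 8.5; 0.15 0 12.1 0 0 0 5; 0.15 0 12.1 0 0 0 0; 0.15 0 12.1 0 0 0 0; 0.15 0 12.1 0 0 0 0",
)

```text
clock: 2.65
tcp_pos: [0.61, -0.1916, 0.2616]
tcp_rot: [3.112, 0.422, 0.003]
force: [-0.7, -0.0, 1.2]
grip_width: 0.327
gripper_force: 1.4
```

Call:
drive_tool(
  motion="0 0 0 0 0 0 0; 0 0 0 0 0 0 0; 0 0 0 0 0 0 0; 0 0 0 0 0 0 0",
)

```text
clock: 3.05
tcp_pos: [0.6101, -0.1914, 0.2616]
tcp_rot: [3.112, 0.423, 0.003]
force: [-1.4, 0.5, 6.8]
grip_width: 0.267
gripper_force: 58.4
```

```bash
cat > rows.py <<'E'
import sys,numpy as np
# rows.py psi0 step n : tool shifts (cm) along circle, psi = 15.5 - world angle, deg
a,d=float(sys.argv[1]),float(sys.argv[2])
for n in range(int(sys.argv[3])):
    p=np.radians(a+d*np.arange(1,9));q=np.radians(a)
    print(a,':','; '.join('%.2f %.2f 0 0 0 0 0'%(7.25*(np.cos(v)-np.cos(q)),7.25*(np.sin(v)-np.sin(q))) for v in p));a+=8*d
E
python3 rows.py -9.5 10 5
```

```text
-9.5 : 0.10 1.26 0 0 0 0 0; -0.02 2.52 0 0 0 0 0; -0.36 3.74 0 0 0 0 0; -0.90 4.88 0 0 0 0 0; -1.64 5.91 0 0 0 0 0; -2.54 6.79 0 0 0 0 0; -3.58 7.51 0 0 0 0 0; -4.73 8.03 0 0 0 0 0
70.5 : -1.22 0.32 0 0 0 0 0; -2.48 0.42 0 0 0 0 0; -3.74 0.29 0 0 0 0 0; -4.96 -0.04 0 0 0 0 0; -6.10 -0.59 0 0 0 0 0; -7.13 -1.32 0 0 0 0 0; -8.01 -2.22 0 0 0 0 0; -8.73 -3.26 0 0 0 0 0
150.5 : -0.52 -1.15 0 0 0 0 0; -0.84 -2.37 0 0 0 0 0; -0.94 -3.63 0 0 0 0 0; -0.82 -4.89 0 0 0 0 0; -0.48 -6.11 0 0 0 0 0; 0.06 -7.25 0 0 0 0 0; 0.80 -8.28 0 0 0 0 0; 1.70 -9.16 0 0 0 0 0
230.5 : 1.04 -0.72 0 0 0 0 0; 2.19 -1.24 0 0 0 0 0; 3.41 -1.56 0 0 0 0 0; 4.67 -1.66 0 0 0 0 0; 5.93 -1.53 0 0 0 0 0; 7.15 -1.20 0 0 0 0 0; 8.29 -0.65 0 0 0 0 0; 9.32 0.08 0 0 0 0 0
310.5 : 0.89 0.90 0 0 0 0 0; 1.60 1.94 0 0 0 0 0; 2.13 3.09 0 0 0 0 0; 2.44 4.32 0 0 0 0 0; 2.54 5.58 0 0 0 0 0; 2.42 6.83 0 0 0 0 0; 2.08 8.05 0 0 0 0 0; 1.54 9.19 0 0 0 0 0
```

Call:
drive_tool(
  motion="0.10 1.26 0 0 0 0 0; -0.02 2.52 0 0 0 0 0; -0.36 3.74 0 0 0 0 0; -0.90 4.88 0 0 0 0 0; -1.64 5.91 0 0 0 0 0; -2.54 6.79 0 0 0 0 0; -3.58 7.51 0 0 0 0 0; -4.73 8.03 0 0 0 0 0",
)

```text
clock: 3.85
tcp_pos: [0.5853, -0.2787, 0.2616]
tcp_rot: [-3.109, -0.426, -0.0]
force: [-11.1, 21.2, 15.7]
grip_width: 0.269
gripper_force: 60.3
```

```bash
cat > rows.py <<'E'
import sys,numpy as np
# rows.py cmdx cmdy Cx Cy theta0 step ncalls : circle rows (mm in, world deg)
x,y,cx,cy,a,d=map(float,sys.argv[1:7]);f=np.radians(15.46)
X=np.array([np.cos(f),np.sin(f)]);Y=np.array([np.sin(f),-np.cos(f)]);p=np.array([x,y])
for n in range(int(sys.argv[7])):
    t=np.radians(a+d*np.arange(1,9));W=np.c_[cx+72.5*np.cos(t),cy+72.5*np.sin(t)]
    s=np.c_[(W-p)@X,(W-p)@Y]/10
    print('; '.join('%.2f %.2f 0 0 0 0 0'%tuple(v) for v in s));a+=8*d;p=W[-1];print('  -> theta',a,'cmd',p.round(1))
E
python3 rows.py 585.9 -281.4 543.3 -219.6 -55.4 -10 2
```

```text
-1.31 0.07 0 0 0 0 0; -2.57 0.16 0 0 0 0 0; -3.82 0.03 0 0 0 0 0; -5.04 -0.32 0 0 0 0 0; -6.18 -0.87 0 0 0 0 0; -7.20 -1.61 0 0 0 0 0; -8.08 -2.52 0 0 0 0 0; -8.79 -3.56 0 0 0 0 0
  -> theta -135.4 cmd [ 491.7 -270.5]
-0.52 -1.15 0 0 0 0 0; -0.83 -2.38 0 0 0 0 0; -0.92 -3.64 0 0 0 0 0; -0.79 -4.90 0 0 0 0 0; -0.44 -6.11 0 0 0 0 0; 0.11 -7.25 0 0 0 0 0; 0.85 -8.27 0 0 0 0 0; 1.76 -9.15 0 0 0 0 0
  -> theta -215.4 cmd [ 484.2 -177.6]
```

Call:
drive_tool(
  motion="-1.31 0.07 0 0 0 0 0; -2.57 0.16 0 0 0 0 0; -3.82 0.03 0 0 0 0 0; -5.04 -0.32 0 0 0 0 0; -6.18 -0.87 0 0 0 0 0; -7.20 -1.61 0 0 0 0 0; -8.08 -2.52 0 0 0 0 0; -8.79 -3.56 0 0 0 0 0",
)

```text
clock: 4.65
tcp_pos: [0.4918, -0.2706, 0.2616]
tcp_rot: [3.111, 0.422, 0.004]
force: [6.8, 1.8, 7.1]
grip_width: 0.262
gripper_force: 59.3
```

Call:
drive_tool(
  motion="-0.52 -1.15 0 0 0 0 0; -0.83 -2.38 0 0 0 0 0; -0.92 -3.64 0 0 0 0 0; -0.79 -4.90 0 0 0 0 0; -0.44 -6.11 0 0 0 0 0; 0.11 -7.25 0 0 0 0 0; 0.85 -8.27 0 0 0 0 0; 1.76 -9.15 0 0 0 0 0",
)

```text
clock: 5.45
tcp_pos: [0.4836, -0.1776, 0.2615]
tcp_rot: [3.112, 0.421, 0.001]
force: [-3.4, -2.4, 12.5]
grip_width: 0.262
gripper_force: 59.9
```

```bash
python3 - <<'E'
import numpy as np
from scipy.optimize import least_squares
from workcell import sensors
P=[(610.1,-191.4),(585.3,-278.7),(491.8,-270.6),tuple(1000*sensors.get_state()['tcp_pos'][:2])];P=np.array(P);print(P[-1],sensors.get_state()['force'])
r=least_squares(lambda c:np.hypot(*(P-c).T)-72.5,[545,-219]);C=r.x;print(C,r.fun,np.degrees(np.arctan2(P[:,1]-C[1],P[:,0]-C[0])))
E
python3 rows.py 484.2 -177.6 543.3 -219.6 -215.4 -10 1
```

```text
[ 483.61868026 -177.61675661] [-3.41364278 -2.42853792 12.53587139]
[ 543.15383503 -219.43451238] [ 0.07908024  0.22342981 -0.00776941  0.25410196] [  22.72208491  -54.5817773  -135.10526308  144.91562579]
1.05 -0.71 0 0 0 0 0; 2.20 -1.23 0 0 0 0 0; 3.42 -1.53 0 0 0 0 0; 4.69 -1.63 0 0 0 0 0; 5.94 -1.50 0 0 0 0 0; 7.16 -1.15 0 0 0 0 0; 8.30 -0.60 0 0 0 0 0; 9.32 0.14 0 0 0 0 0
  -> theta -295.4 cmd [ 574.4 -154.1]
```

Call:
drive_tool(
  motion="1.05 -0.71 0 0 0 0 0; 2.20 -1.23 0 0 0 0 0; 3.42 -1.53 0 0 0 0 0; 4.69 -1.63 0 0 0 0 0; 5.94 -1.50 0 0 0 0 0; 7.16 -1.15 0 0 0 0 0; 8.30 -0.60 0 0 0 0 0; 9.32 0.14 0 0 0 0 0",
)

```text
clock: 6.25
tcp_pos: [0.5747, -0.1538, 0.2616]
tcp_rot: [3.112, 0.423, 0.002]
force: [-4.5, -0.7, 12.3]
grip_width: 0.264
gripper_force: 59.9
```

```bash
python3 rows.py 574.4 -154.1 543.2 -219.5 -295.4 -3.2 2
```

```text
0.29 0.26 0 0 0 0 0; 0.57 0.55 0 0 0 0 0; 0.84 0.86 0 0 0 0 0; 1.09 1.18 0 0 0 0 0; 1.32 1.51 0 0 0 0 0; 1.53 1.85 0 0 0 0 0; 1.72 2.21 0 0 0 0 0; 1.90 2.58 0 0 0 0 0
  -> theta -321.0 cmd [ 599.5 -173.9]
0.15 0.38 0 0 0 0 0; 0.28 0.76 0 0 0 0 0; 0.39 1.15 0 0 0 0 0; 0.48 1.54 0 0 0 0 0; 0.54 1.94 0 0 0 0 0; 0.58 2.35 0 0 0 0 0; 0.60 2.75 0 0 0 0 0; 0.60 3.16 0 0 0 0 0
  -> theta -346.6 cmd [ 613.7 -202.7]
```

Call:
drive_tool(
  motion="0.29 0.26 0 0 0 0 0; 0.57 0.55 0 0 0 0 0; 0.84 0.86 0 0 0 0 0; 1.09 1.18 0 0 0 0 0; 1.32 1.51 0 0 0 0 0; 1.53 1.85 0 0 0 0 0; 1.72 2.21 0 0 0 0 0; 1.90 2.58 0 0 0 0 0",
)

```text
clock: 7.05
tcp_pos: [0.5995, -0.1737, 0.2616]
tcp_rot: [3.113, 0.423, 0.002]
force: [-3.7, 2.8, 10.4]
grip_width: 0.269
gripper_force: 60.0
```

```bash
python3 rows.py 599.5 -173.9 543.2 -219.5 -321 -1 2;python3 rows.py 599.5 -173.9 543.2 -219.5 -321 -10 1
```

```text
0.05 0.12 0 0 0 0 0; 0.10 0.23 0 0 0 0 0; 0.15 0.35 0 0 0 0 0; 0.19 0.47 0 0 0 0 0; 0.23 0.59 0 0 0 0 0; 0.27 0.71 0 0 0 0 0; 0.31 0.83 0 0 0 0 0; 0.34 0.95 0 0 0 0 0
  -> theta -329.0 cmd [ 605.3 -182.2]
0.03 0.12 0 0 0 0 0; 0.06 0.24 0 0 0 0 0; 0.09 0.37 0 0 0 0 0; 0.12 0.49 0 0 0 0 0; 0.14 0.62 0 0 0 0 0; 0.16 0.74 0 0 0 0 0; 0.18 0.87 0 0 0 0 0; 0.20 0.99 0 0 0 0 0
  -> theta -337.0 cmd [ 609.9 -191.2]
0.41 1.20 0 0 0 0 0; 0.59 2.45 0 0 0 0 0; 0.56 3.71 0 0 0 0 0; 0.31 4.95 0 0 0 0 0; -0.15 6.12 0 0 0 0 0; -0.81 7.20 0 0 0 0 0; -1.65 8.15 0 0 0 0 0; -2.64 8.94 0 0 0 0 0
  -> theta -401.0 cmd [ 597.9 -267.1]
```

Call:
drive_tool(
  motion="0.05 0.12 0 0 0 0 0; 0.10 0.23 0 0 0 0 0; 0.15 0.35 0 0 0 0 0; 0.19 0.47 0 0 0 0 0; 0.23 0.59 0 0 0 0 0; 0.27 0.71 0 0 0 0 0; 0.31 0.83 0 0 0 0 0; 0.34 0.95 0 0 0 0 0",
)

```text
clock: 7.85
tcp_pos: [0.6039, -0.1793, 0.2615]
tcp_rot: [-3.109, -0.426, 0.004]
force: [-23.3, 19.6, 21.8]
grip_width: 0.263
gripper_force: 60.9
```

Call:
drive_tool(
  motion="0.01 0.06 0 0 0 0 0; 0.01 0.06 0 0 0 0 0; 0.01 0.06 0 0 0 0 0; 0.01 0.06 0 0 0 0 0",
)

```text
clock: 8.25
tcp_pos: [0.6039, -0.1793, 0.2615]
tcp_rot: [-3.109, -0.426, 0.004]
force: [-22.2, 18.4, 22.1]
grip_width: 0.266
gripper_force: 61.2
```

```bash
python3 - <<'E'
from h import *
s=sensors.get_state();p=s['tcp_pos']*1000;print(p,s['force'],np.degrees(np.arctan2(p[1]+219.5,p[0]-543.2)),np.hypot(p[1]+219.5,p[0]-543.2),s['tcp_rot'])
E
python3 rows.py 605.5 -182.8 543.2 -219.5 30.6 1 1
python3 rows.py 605.5 -182.8 543.2 -219.5 33.5 8 2
```

```text
[ 603.87400995 -179.33487617  261.48497116] [-22.15607953  18.41969588  22.10876205] 33.50385612876586 72.76381418876745 [-3.10878778 -0.42641397  0.00437944]
-0.02 -0.14 0 0 0 0 0; -0.05 -0.26 0 0 0 0 0; -0.09 -0.38 0 0 0 0 0; -0.13 -0.50 0 0 0 0 0; -0.18 -0.62 0 0 0 0 0; -0.22 -0.74 0 0 0 0 0; -0.27 -0.86 0 0 0 0 0; -0.32 -0.97 0 0 0 0 0
  -> theta 38.6 cmd [ 599.9 -174.3]
-0.47 -1.31 0 0 0 0 0; -0.98 -2.18 0 0 0 0 0; -1.60 -2.98 0 0 0 0 0; -2.33 -3.68 0 0 0 0 0; -3.15 -4.27 0 0 0 0 0; -4.04 -4.75 0 0 0 0 0; -4.99 -5.09 0 0 0 0 0; -5.98 -5.30 0 0 0 0 0
  -> theta 97.5 cmd [ 533.7 -147.6]
-1.01 -0.07 0 0 0 0 0; -2.02 0.00 0 0 0 0 0; -3.01 0.21 0 0 0 0 0; -3.96 0.56 0 0 0 0 0; -4.85 1.03 0 0 0 0 0; -5.67 1.63 0 0 0 0 0; -6.40 2.33 0 0 0 0 0; -7.02 3.13 0 0 0 0 0
  -> theta 161.5 cmd [ 474.4 -196.5]
```

```bash
python3 rows.py 605.5 -182.8 543.2 -219.5 33.5 10 9
```

```text
-0.58 -1.53 0 0 0 0 0; -1.27 -2.59 0 0 0 0 0; -2.14 -3.51 0 0 0 0 0; -3.15 -4.27 0 0 0 0 0; -4.27 -4.85 0 0 0 0 0; -5.48 -5.22 0 0 0 0 0; -6.73 -5.37 0 0 0 0 0; -8.00 -5.30 0 0 0 0 0
  -> theta 113.5 cmd [ 514.3 -153. ]
-1.23 0.29 0 0 0 0 0; -2.39 0.78 0 0 0 0 0; -3.45 1.47 0 0 0 0 0; -4.38 2.33 0 0 0 0 0; -5.14 3.34 0 0 0 0 0; -5.71 4.47 0 0 0 0 0; -6.08 5.68 0 0 0 0 0; -6.23 6.93 0 0 0 0 0
  -> theta 193.5 cmd [ 472.7 -236.4]
0.07 1.26 0 0 0 0 0; 0.35 2.49 0 0 0 0 0; 0.85 3.66 0 0 0 0 0; 1.54 4.72 0 0 0 0 0; 2.40 5.64 0 0 0 0 0; 3.41 6.40 0 0 0 0 0; 4.53 6.97 0 0 0 0 0; 5.74 7.34 0 0 0 0 0
  -> theta 273.5 cmd [ 547.6 -291.9]
1.25 0.15 0 0 0 0 0; 2.52 0.09 0 0 0 0 0; 3.75 -0.20 0 0 0 0 0; 4.91 -0.69 0 0 0 0 0; 5.97 -1.38 0 0 0 0 0; 6.89 -2.25 0 0 0 0 0; 7.65 -3.25 0 0 0 0 0; 8.23 -4.38 0 0 0 0 0
  -> theta 353.5 cmd [ 615.2 -227.7]
0.37 -1.21 0 0 0 0 0; 0.52 -2.46 0 0 0 0 0; 0.45 -3.73 0 0 0 0 0; 0.17 -4.96 0 0 0 0 0; -0.32 -6.12 0 0 0 0 0; -1.01 -7.18 0 0 0 0 0; -1.88 -8.10 0 0 0 0 0; -2.89 -8.86 0 0 0 0 0
  -> theta 433.5 cmd [ 563.8 -150. ]
-1.13 -0.57 0 0 0 0 0; -2.34 -0.94 0 0 0 0 0; -3.59 -1.09 0 0 0 0 0; -4.85 -1.03 0 0 0 0 0; -6.08 -0.74 0 0 0 0 0; -7.25 -0.25 0 0 0 0 0; -8.31 0.44 0 0 0 0 0; -9.23 1.30 0 0 0 0 0
  -> theta 513.5 cmd [ 478.3 -187.2]
-0.76 1.01 0 0 0 0 0; -1.33 2.14 0 0 0 0 0; -1.70 3.35 0 0 0 0 0; -1.85 4.60 0 0 0 0 0; -1.79 5.86 0 0 0 0 0; -1.50 7.09 0 0 0 0 0; -1.01 8.26 0 0 0 0 0; -0.32 9.31 0 0 0 0 0
  -> theta 593.5 cmd [ 500.1 -277.8]
0.86 0.92 0 0 0 0 0; 1.87 1.68 0 0 0 0 0; 3.00 2.26 0 0 0 0 0; 4.21 2.63 0 0 0 0 0; 5.46 2.78 0 0 0 0 0; 6.72 2.71 0 0 0 0 0; 7.96 2.43 0 0 0 0 0; 9.12 1.93 0 0 0 0 0
  -> theta 673.5 cmd [ 593.1 -272.1]
1.06 -0.69 0 0 0 0 0; 1.98 -1.55 0 0 0 0 0; 2.74 -2.56 0 0 0 0 0; 3.32 -3.69 0 0 0 0 0; 3.68 -4.90 0 0 0 0 0; 3.84 -6.15 0 0 0 0 0; 3.77 -7.41 0 0 0 0 0; 3.49 -8.64 0 0 0 0 0
  -> theta 753.5 cmd [ 603.7 -179.5]
```

Call:
drive_tool(
  motion="-0.58 -1.53 0 0 0 0 0; -1.27 -2.59 0 0 0 0 0; -2.14 -3.51 0 0 0 0 0; -3.15 -4.27 0 0 0 0 0; -4.27 -4.85 0 0 0 0 0; -5.48 -5.22 0 0 0 0 0; -6.73 -5.37 0 0 0 0 0; -8.00 -5.30 0 0 0 0 0",
)

```text
clock: 9.05
tcp_pos: [0.5145, -0.1525, 0.2616]
tcp_rot: [3.112, 0.424, 0.004]
force: [4.9, -0.8, 7.3]
grip_width: 0.266
gripper_force: 59.7
```

Call:
drive_tool(
  motion="-1.23 0.29 0 0 0 0 0; -2.39 0.78 0 0 0 0 0; -3.45 1.47 0 0 0 0 0; -4.38 2.33 0 0 0 0 0; -5.14 3.34 0 0 0 0 0; -5.71 4.47 0 0 0 0 0; -6.08 5.68 0 0 0 0 0; -6.23 6.93 0 0 0 0 0",
)

```text
clock: 9.85
tcp_pos: [0.4726, -0.2366, 0.2615]
tcp_rot: [3.112, 0.423, 0.002]
force: [1.2, 4.8, 10.1]
grip_width: 0.261
gripper_force: 60.1
```

Tracking is good, so I'll carry on.

Call:
drive_tool(
  motion="0.07 1.26 0 0 0 0 0; 0.35 2.49 0 0 0 0 0; 0.85 3.66 0 0 0 0 0; 1.54 4.72 0 0 0 0 0; 2.40 5.64 0 0 0 0 0; 3.41 6.40 0 0 0 0 0; 4.53 6.97 0 0 0 0 0; 5.74 7.34 0 0 0 0 0",
)

```text
clock: 10.65
tcp_pos: [0.5479, -0.2916, 0.2616]
tcp_rot: [3.113, 0.423, 0.001]
force: [-4.8, 7.7, 13.5]
grip_width: 0.259
gripper_force: 60.3
```

Call:
drive_tool(
  motion="1.25 0.15 0 0 0 0 0; 2.52 0.09 0 0 0 0 0; 3.75 -0.20 0 0 0 0 0; 4.91 -0.69 0 0 0 0 0; 5.97 -1.38 0 0 0 0 0; 6.89 -2.25 0 0 0 0 0; 7.65 -3.25 0 0 0 0 0; 8.23 -4.38 0 0 0 0 0",
)

```text
clock: 11.45
tcp_pos: [0.6151, -0.2282, 0.2616]
tcp_rot: [3.112, 0.421, 0.001]
force: [-7.4, -2.3, 11.6]
grip_width: 0.268
gripper_force: 60.4
```

Call:
drive_tool(
  motion="0.37 -1.21 0 0 0 0 0; 0.52 -2.46 0 0 0 0 0; 0.45 -3.73 0 0 0 0 0; 0.17 -4.96 0 0 0 0 0; -0.32 -6.12 0 0 0 0 0; -1.01 -7.18 0 0 0 0 0; -1.88 -8.10 0 0 0 0 0; -2.89 -8.86 0 0 0 0 0",
)

```text
clock: 12.25
tcp_pos: [0.564, -0.1497, 0.2616]
tcp_rot: [3.112, 0.423, 0.004]
force: [2.2, -3.8, 8.2]
grip_width: 0.267
gripper_force: 59.9
```

Call:
drive_tool(
  motion="-1.13 -0.57 0 0 0 0 0; -2.34 -0.94 0 0 0 0 0; -3.59 -1.09 0 0 0 0 0; -4.85 -1.03 0 0 0 0 0; -6.08 -0.74 0 0 0 0 0; -7.25 -0.25 0 0 0 0 0; -8.31 0.44 0 0 0 0 0; -9.23 1.30 0 0 0 0 0",
)

```text
clock: 13.05
tcp_pos: [0.4782, -0.1867, 0.2616]
tcp_rot: [3.112, 0.424, 0.003]
force: [3.0, 3.0, 8.6]
grip_width: 0.268
gripper_force: 59.9
```

Call:
drive_tool(
  motion="-0.76 1.01 0 0 0 0 0; -1.33 2.14 0 0 0 0 0; -1.70 3.35 0 0 0 0 0; -1.85 4.60 0 0 0 0 0; -1.79 5.86 0 0 0 0 0; -1.50 7.09 0 0 0 0 0; -1.01 8.26 0 0 0 0 0; -0.32 9.31 0 0 0 0 0",
)

```text
clock: 13.85
tcp_pos: [0.5003, -0.2779, 0.2616]
tcp_rot: [3.112, 0.423, 0.002]
force: [-0.2, 6.5, 11.2]
grip_width: 0.263
gripper_force: 60.1
```

Call:
drive_tool(
  motion="0.86 0.92 0 0 0 0 0; 1.87 1.68 0 0 0 0 0; 3.00 2.26 0 0 0 0 0; 4.21 2.63 0 0 0 0 0; 5.46 2.78 0 0 0 0 0; 6.72 2.71 0 0 0 0 0; 7.96 2.43 0 0 0 0 0; 9.12 1.93 0 0 0 0 0",
)

```text
clock: 14.65
tcp_pos: [0.5931, -0.2719, 0.2616]
tcp_rot: [3.113, 0.422, 0.0]
force: [-9.3, 4.2, 13.4]
grip_width: 0.262
gripper_force: 60.4
```

```bash
python3 rows.py 593.1 -272.1 543.2 -219.5 -46.5 9.6 1; python3 rows.py 593.1 -272.1 543.2 -219.5 30.3 0.4 1
```

```text
1.02 -0.66 0 0 0 0 0; 1.92 -1.48 0 0 0 0 0; 2.66 -2.43 0 0 0 0 0; 3.24 -3.50 0 0 0 0 0; 3.63 -4.65 0 0 0 0 0; 3.82 -5.85 0 0 0 0 0; 3.81 -7.06 0 0 0 0 0; 3.60 -8.26 0 0 0 0 0
  -> theta 30.299999999999997 cmd [ 605.8 -182.9]
3.59 -8.31 0 0 0 0 0; 3.57 -8.35 0 0 0 0 0; 3.56 -8.40 0 0 0 0 0; 3.55 -8.45 0 0 0 0 0; 3.53 -8.50 0 0 0 0 0; 3.52 -8.55 0 0 0 0 0; 3.50 -8.60 0 0 0 0 0; 3.49 -8.65 0 0 0 0 0
  -> theta 33.5 cmd [ 603.7 -179.5]
```

Call:
drive_tool(
  motion="1.02 -0.66 0 0 0 0 0; 1.92 -1.48 0 0 0 0 0; 2.66 -2.43 0 0 0 0 0; 3.24 -3.50 0 0 0 0 0; 3.63 -4.65 0 0 0 0 0; 3.82 -5.85 0 0 0 0 0; 3.81 -7.06 0 0 0 0 0; 3.60 -8.26 0 0 0 0 0",
)

```text
clock: 15.45
tcp_pos: [0.606, -0.183, 0.2616]
tcp_rot: [3.111, 0.422, 0.003]
force: [-0.7, -3.9, 8.4]
grip_width: 0.263
gripper_force: 60.1
```

Call:
drive_tool(
  motion="-0.04 -0.13 0 0 0 0 0; -0.08 -0.26 0 0 0 0 0; -0.11 -0.38 0 0 0 0 0; -0.11 -0.38 0 0 0 0 0; -0.11 -0.38 0 0 0 0 0; -0.11 -0.38 0 0 0 0 0",
)

```text
clock: 16.05
tcp_pos: [0.6039, -0.1797, 0.2616]
tcp_rot: [3.112, 0.422, 0.003]
force: [0.5, -0.9, 7.9]
grip_width: 0.263
gripper_force: 59.9
```

```bash
python3 - <<'E'
from h import *
s=sensors.get_state();p=s['tcp_pos']*1000;print(p,s['force'],np.degrees(np.arctan2(p[1]+219.5,p[0]-543.2)),np.hypot(p[1]+219.5,p[0]-543.2),s['grip_width'],s['tcp_rot'])
for n,(x,y) in dict(top=(270,150),side=(270,105)).items():
    im=cams.read_camera(n)['pixels'][:,:,::-1];cv2.imwrite(f'pics/{n}2.png',cv2.resize(im[y-50:y+100,x-20:x+130],None,fx=4,fy=4,interpolation=2))
E
```

```text
[ 603.91118385 -179.73420102  261.61459796] [ 0.52579931 -0.89695018  7.88526548] 33.22478134039162 72.57524794099892 0.26280452049770103 [3.11189309 0.42203959 0.0031485 ]
```

View pics/side2.png

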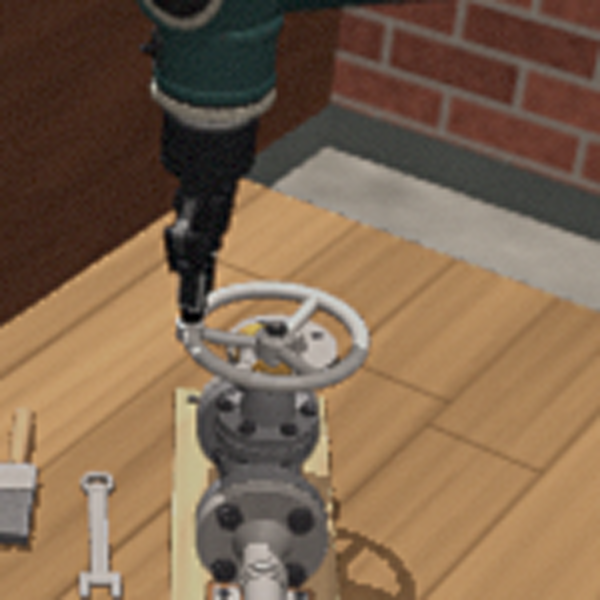

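The wheel is still gripped and the loose items have not been disturbed. The tool is at 33.2° and the stop was at 33.5°, so I'll give it a slight trim.

Call:
drive_tool(
  motion="-0.02 -0.05 0 0 0 0 0; -0.02 -0.05 0 0 0 0 0; -0.02 -0.05 0 0 0 0 0; -0.02 -0.05 0 0 0 0 0",
)

```text
clock: 16.55
tcp_pos: [0.6037, -0.1794, 0.2616]
tcp_rot: [3.112, 0.422, 0.004]
force: [1.3, -0.6, 7.6]
grip_width: 0.262
gripper_force: 59.9
```

```bash
python3 - <<'E'
from h import *
from workcell import job
s=sensors.get_state();p=s['tcp_pos']*1000;print(p,s['force'],np.degrees(np.arctan2(p[1]+219.5,p[0]-543.2)),s['gripper_force'])
print(job.close_job())
E
```

```text
[ 603.70691238 -179.40233435  261.63887564] [ 1.33317428 -0.5600525   7.61930288] 33.532261827862484 59.859548807144165
the job is handed in; nothing more can be done
None
```

I screwed the valve shut to its stop and backed it off two full turns, finishing within about 0.1° of the angle measured at the stop; the job was handed in at about 16.6 s with the handle still gripped and the wheel held still.

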